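# Scan in the sample canisters and lock them on the shaker

## Robot

A 6-joint arm with a two-finger parallel gripper is mounted at the origin on the work surface. World frame = base frame: x ahead of the robot, y to its left, z up, the work surface at z = 0. Lengths are in m, angles in rad, forces in N, time in s.
With the tool pointing down it reaches from about 0.35 to 0.8 m from the base axis. Payload 7.3 kg.
Tool frame: the origin (TCP) lies between the finger pads; the fingertips stand 25 mm ahead of it and the grasp point (between the pads) lies 6 mm ahead of it (r.tip_extent is the distance from the TCP to the fingertips, in m); z points along the fingers, y is the line along which they close (so a half turn about z gives the same grasp; the last joint's range is limited). The gripper opens to 85 mm and grips with 20 to 120 N. Pads are 22 mm wide; open, the fingers measure 114 mm over their backs; the gripper's body (76 mm by 85 mm) begins 54 mm behind the grasp point. The pads swing forward as they close: fully open they stand 13 mm farther back than shut.
Start: joints at [0.966, 0.342, 1.524, -0, 1.275, -0.146], TCP at [0.232, 0.471, 0.228] pointing down, gripper open.
Joint ranges: [-2.53, 2.53], [-0.77, 2.02], [0.04, 2.7], [-1, 4.14], [0.28, 2.66], [-3.11, 3.11]. Speed limits (rad/s): [2.57, 2.57, 3.14, 3.14, 3.14, 3.14].

## Interface

Orientations are given as a unit quaternion [x, y, z, w].
In Python, from workcell import r, command_gripper, optics gives the robot as it stands. The module is installed in compiled form; this text tells all that it offers. Calls block until the motion is done:
- r.reach(position, orientation): joint-space move of the TCP to a pose.
- r.move_straight(position, orientation=None, speed=0.15, max_force=None): straight line of the TCP; orientation=None keeps the orientation; speed is the mean speed in m/s. With max_force (N) it stops when the force on the tool has changed by that much, and returns True; else False.
- r.movej(angles): joint-space move.
- command_gripper(opening, force=None): finger opening in m; force is the grip in N (None keeps the last); returns when the fingers have stopped.
- r.hold(seconds).
- r.solve_ik(position, orientation): joint angles nearest the present ones, or None.
- r.read_state(): the state.
- optics.get_image(name): name is "scene" or "side" or "wrist"; returns (picture, depth): 400x640x3 uint8, red, green, blue; 400x640 float32, m along the optical axis (not along the pixel's ray), 0 where there is no reading.
- optics.camera_model(name): a dict with "K" (3x3 intrinsics, pixels), "R" (3x3) and "t" (3): a world point X has camera coordinates R X + t; the wrist camera has in their place "tool_from_camera" (4x4, takes a point from camera to tool coordinates, whose origin is the TCP and whose axes are the flange's). Camera axes: x right, y down, z forward; pixel columns grow to the right and rows downward; lengths in m; the calibration is good to about 2 mm. A picture is of the moment at which its call begins: read the wrist's pose just before it. camera_model takes no time and is no camera call.
A pose or a line that the arm cannot do raises r.PlanningError and nothing moves.
- r.finish_job(): hands the job in; it is judged then, once.
The state is a dict: "time_s": time; "joint_positions": joint angles; "dq": joint speeds; "tau": joint torques, N m; "eef_pos": TCP position; "eef_rot": TCP orientation; "contact_force": force on the tool from outside, world axes, zero at the start; "torque": the same for the moment, N m; "grip_width": finger opening in m; "grip_force": force on a finger pad.
Only numpy, scipy, OpenCV 4.12 (cv2) and the standard library are available. Lean on these libraries where they do the work, as an engineer would, in place of code of your own. Each camera call takes 0.05 s, during which the arm holds its last target. There are 200 camera calls.

## Task

Book the sample canisters in and load the shaker, one canister at a time, the tallest first and the shortest last: stand the canister upright in the middle of the scan pad, squeeze the scanner's trigger fully in for a moment and let it spring back, then pass the canister's foot through any free slot of the shaker deck and turn it a quarter turn so that it is locked crosswise with its drum resting on the deck. Finish one canister before you scan the next; there may be two or three. Leave the bottles and the beaker where they are.

Things in the scene. Friction and masses are not known exactly. Their poses are not given: they have to be found in the camera images.
- can_tall: The tall canister (0.4 kg +-30 %), loose, may be absent. Origin: centre of its underside, z up. Steel T-foot bar 72 (x) x 36 (y) x 10 mm; round stem 36 mm across to z = 22; aluminium drum 60 mm across, z = 22 to 97; on top a flat tab 50 (x, parallel to the foot) x 14 (y) mm, z = 97 to 129, to grip across its 14 mm. Canisters differ only in drum height: 75, 55, 35 mm.
- can_mid: The middle canister (0.34 kg +-30 %), loose, may be absent. Origin: centre of its underside, z up. Steel T-foot bar 72 (x) x 36 (y) x 10 mm; round stem 36 mm across to z = 22; aluminium drum 60 mm across, z = 22 to 77; on top a flat tab 50 (x, parallel to the foot) x 14 (y) mm, z = 77 to 109, to grip across its 14 mm. Canisters differ only in drum height: 75, 55, 35 mm.
- can_short: The short canister (0.28 kg +-30 %), loose, may be absent. Origin: centre of its underside, z up. Steel T-foot bar 72 (x) x 36 (y) x 10 mm; round stem 36 mm across to z = 22; aluminium drum 60 mm across, z = 22 to 57; on top a flat tab 50 (x, parallel to the foot) x 14 (y) mm, z = 57 to 89, to grip across its 14 mm. Canisters differ only in drum height: 75, 55, 35 mm.
- shaker: White orbital shaker, fixed, 212 x 212 mm. Origin: centre of its underside, on the bench. Aluminium deck 8 mm thick, top at z = 80 mm, 27 mm free under it; four slots, 2 x 2, 100 mm apart. The foot passes lengthwise; when the drum rests on the deck the canister's origin is 22 mm below the deck top, its foot 4 mm below the deck. Turned 90 degrees either way (foot along shaker y) it is locked.
- scanner: White code scanner fixed in a stand, held by its head, pistol grip straight up. Origin on the bench; z up; in its frame: pad centre y = -105 mm; base plate 150 (x) x 300 (y: -165 to 135) x 6 mm; head y 32 to 118, top z 93; grip 30 (x) x 24 mm (y 70 to 94), z 93 to 168; trigger on the grip's pad side.
- pad (a point): Centre of the scan pad: a white disc with a black rim, 110 mm across, flat on the base plate, its surface 6 mm above the bench.
- grip_top (a point): Centre of the top end of the fixed grip, 168 mm above the bench.
- trigger_face (a point): On the trigger's outer (pad side) face, 50 mm up from its hinge pin, mid width; moves with it. Trigger: black lever 20 mm wide, 10 thick, 70 long, pin at its lower end (scanner y = 60, z = 98 mm, along x), free end up. Site z runs up the lever, which at rest leans 0.44 rad out from the grip towards the pad.
- trigger (a joint): Trigger angle (rad): 0 at rest, grows as it is squeezed towards the grip, stop at 0.39. Sprung: 45 mm above the pin it takes 3 N to start, 8 N to hold fully in; it springs back when let go. There (143 mm over the bench) grip and trigger together span 61 mm at rest (scanner y 33 to 94) and 42 mm squeezed (y 52 to 94).
- reagent_bottle: Bystander: white plastic bottle with a blue cap, 68 mm across, 150 mm tall; origin under its centre.
- beaker: Bystander: glass beaker, 76 mm across, 90 mm tall; origin under its centre.
- amber_bottle: Bystander: amber glass jar, 60 mm across, 120 mm tall; origin under its centre.
- slot0 (a point): Centre of a slot of the shaker's deck, level with the deck's top (80 mm above the bench). The slot is 78 mm long along the shaker's x and 42 mm wide along its y.
- slot1 (a point): Centre of a slot of the shaker's deck, level with the deck's top (80 mm above the bench). The slot is 78 mm long along the shaker's x and 42 mm wide along its y.
- slot2 (a point): Centre of a slot of the shaker's deck, level with the deck's top (80 mm above the bench). The slot is 78 mm long along the shaker's x and 42 mm wide along its y.
- slot3 (a point): Centre of a slot of the shaker's deck, level with the deck's top (80 mm above the bench). The slot is 78 mm long along the shaker's x and 42 mm wide along its y.
There are look-alikes about, which are no part of the job. What is shaped like the can_short but red is not meant.

How it is judged:
By the outcome, as a careful person would: the job done as asked, in the order asked, and still so for the second after the job is handed in, with the robot touching nothing.
Of can_tall, can_mid, can_short only 2 to 3 are there at a start; the rules pass over those that are not, and their reading is None.
At some moment in a run one of can_tall, can_mid, can_short may be knocked a few centimetres aside while the robot is not near it.
It also fails if it takes over 210 s, if anything falls off the work surface, if the arm or the gripper's body presses on something with over 40 N, if the wrist force passes 120 N, or if a joint passes its speed limit or range.

## Working session

There is one attempt and no reset: what is moved stays moved. The work goes in short steps, each a Python script; the robot and the scene stay as the last script left them, time stands still between calls to the robot, and variables do not carry over. Pictures are saved under pics/ and viewed, at most 14 in all, crops included, and the job is handed in when it is done.

```bash
mkdir -p pics; ls
python3 - <<'E'
from workcell import r, command_gripper, optics
import cv2,numpy as np
for n in("scene","side"):
    p,d=optics.get_image(n); cv2.imwrite(f"pics/{n}0.png",p[:,:,::-1]); np.savez(f"/tmp/{n}0.npz",p=p,d=d)
    m=optics.camera_model(n); print(n,m["K"].round(1).tolist(),(-m["R"].T@m["t"]).round(3),m["R"].round(2).tolist())
print(optics.camera_model("wrist"))
s=r.read_state();print(s)
E
```

```text
pics
scene [[428.4, 0.0, 315.2], [0.0, 428.4, 204.0], [0.0, 0.0, 1.0]] [ 1.435 -0.555  0.913] [[0.57, 0.82, -0.02], [0.5, -0.36, -0.79], [-0.65, 0.44, -0.61]]
side [[376.9, 0.0, 317.4], [0.0, 376.9, 204.3], [0.0, 0.0, 1.0]] [ 0.554 -0.76   0.821] [[0.99, -0.1, -0.01], [-0.07, -0.69, -0.72], [0.07, 0.72, -0.69]]
{'K': array([[295.8856733 ,   0.        , 317.9588455 ],
       [  0.        , 295.8856733 , 204.17421299],
       [  0.        ,   0.        ,   1.        ]]), 'tool_from_camera': array([[-3.93436712e-04, -9.64887925e-01, -2.62661642e-01,
         6.67909902e-02],
       [ 9.99999616e-01, -5.85346753e-04,  6.52388570e-04,
        -1.75121456e-04],
       [-7.83229992e-04, -2.62661284e-01,  9.64887784e-01,
        -1.46089090e-01],
       [ 0.00000000e+00,  0.00000000e+00,  0.00000000e+00,
         1.00000000e+00]])}
{'time_s': 0.1, 'joint_positions': array([ 9.66012362e-01,  3.42652169e-01,  1.52493708e+00,  1.28893184e-05,
        1.27538869e+00, -1.45979092e-01]), 'dq': array([-4.78267655e-04, -1.82066064e-03, -2.73169624e-03,  1.22365433e-05,
       -1.20691605e-03, -2.67648413e-04]), 'tau': array([ 1.71428910e-03, -4.34447193e+01, -2.46490467e+01, -1.40663751e-04,
        4.79259412e-03, -4.77308799e-05]), 'eef_pos': array([0.23226766, 0.47041931, 0.22779047]), 'eef_rot': array([ 2.27397432e-01,  9.73801791e-01, -6.42153438e-04, -2.59677212e-04]), 'contact_force': array([0.33118788, 0.25907923, 0.33329755]), 'torque': array([0.02736466, 0.03916894, 0.03821658]), 'grip_force': 0.0, 'grip_width': 0.08518843886156827}
```

View pics/scene0.png

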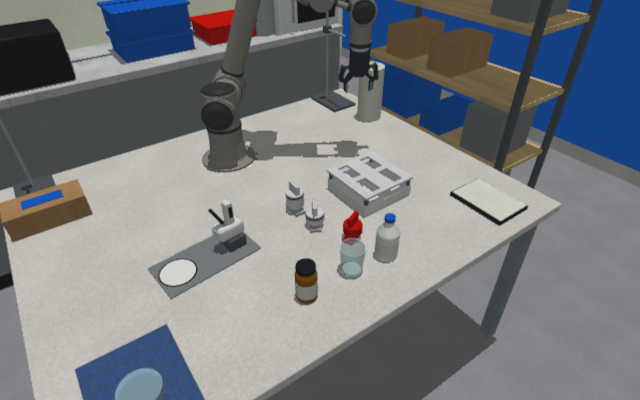

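View pics/side0.png

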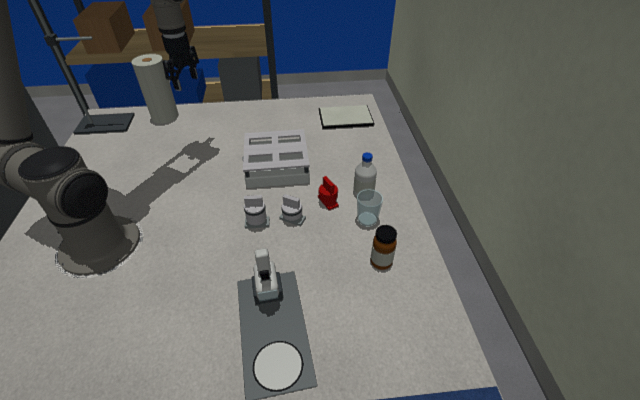

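The scene shows two grey canisters (scene pixels 295,200 and 315,216; side pixels 255,212 and 292,210). The red look-alike is at side (329,193). The scan pad is at side (278,365), the scanner grip at (264,262) and the shaker at (277,158). Next I'll build a fused top view and a crop of the canisters.

```bash
cat > h.py <<'E'
from workcell import r, command_gripper, optics
import cv2,numpy as np
from scipy.spatial.transform import Rotation as Rn
def cloud(n,img=None):
    s=r.read_state() if n=="wrist" else None
    p,d=img if img else optics.get_image(n); m=optics.camera_model(n)
    v,u=np.mgrid[:400,:640]; K=m["K"]
    c=np.stack([(u-K[0,2])/K[0,0]*d,(v-K[1,2])/K[1,1]*d,d],-1).astype(float)
    if n=="wrist":
        T=m["tool_from_camera"]; c=c@T[:3,:3].T+T[:3,3]
        X=Rn.from_quat(s["eef_rot"]).apply(c.reshape(-1,3)).reshape(c.shape)+s["eef_pos"]
    else: X=(c-m["t"])@m["R"]
    X[d<=0]=np.nan
    return p,X
E
python3 - <<'E'
from h import *
rng=(0.2,-0.6,0.9,0.5) # x0,y0,x1,y1
S=800
H=np.zeros((560,800,3),np.uint8); Z=np.full((560,800),-1.)
for n in("scene","side"):
    f=np.load(f"/tmp/{n}0.npz"); p,X=cloud(n,(f["p"],f["d"]))
    up=lambda a:cv2.resize(a,None,fx=3,fy=3,interpolation=cv2.INTER_NEAREST)
    ok=np.isfinite(X[...,2])&(X[...,2]<.19)
    P=X[ok];C=p[ok]
    i=((P[:,0]-.2)*800).astype(int); j=((.45-P[:,1])*800).astype(int)
    g=(i>=0)&(i<560)&(j>=0)&(j<800)
    o=np.argsort(P[g][:,2])
    for a,b,z,c in zip(i[g][o],j[g][o],P[g][o][:,2],C[g][o]):
        if z>Z[a,b]-.002:
            Z[a:a+2,b:b+2]=z;H[a:a+2,b:b+2]=c[::-1]
    print(n,"table z",np.nanmedian(X[...,2][np.abs(X[...,2])<.02]))
    for nm,box in dict(canA=(240,195,272,230),canB=(278,195,306,226)).items() if n=="side" else dict(canA=(283,180,306,216),canB=(304,197,326,233)).items():
        x0,y0,x1,y1=box; q=X[y0:y1,x0:x1].reshape(-1,3); q=q[q[:,2]>.012]
        top=np.percentile(q[:,2],98); print(n,nm,"top",top, "hist",np.histogram(q[:,2],np.arange(0,.14,.01))[0], "tab mean",q[q[:,2]>top-.015].mean(0).round(4), 'all',q.mean(0).round(3))
cv2.imwrite("pics/top0.png",H)
a=cv2.imread("pics/side0.png")[110:290,230:410]; cv2.imwrite("pics/crop0.png",cv2.resize(a,None,fx=3.3,fy=3.3,interpolation=cv2.INTER_CUBIC))
E
```

```text
scene table z -0.0007685079785243454
scene canA top 0.10896270713577617 hist [  0   4  30  40  42  43  42 112  30  24  51   3   0   0] tab mean [0.4497 0.0304 0.1041] all [0.458 0.025 0.067]
scene canB top 0.08824369040655991 hist [  0   2  31  39  51 143  14  15  49   2   0   0   0   0] tab mean [0.5564 0.0373 0.0844] all [0.562 0.033 0.054]
side table z -0.00036153523104098204
side canA top 0.1090145014416459 hist [  0   2  35  50  49  50  48 149  45  51  89   4   0   0] tab mean [0.4472 0.0302 0.1043] all [0.449 0.019 0.071]
side canB top 0.08933275126715652 hist [  0   5  31  43  52 143  37  43  83   3   0   0   0   0] tab mean [0.5537 0.0372 0.0844] all [0.552 0.028 0.059]
```

View pics/top0.png

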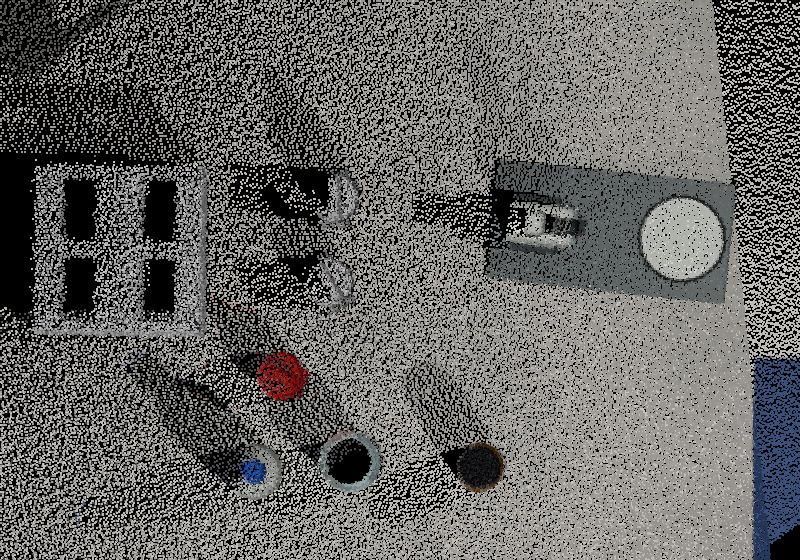

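View pics/crop0.png

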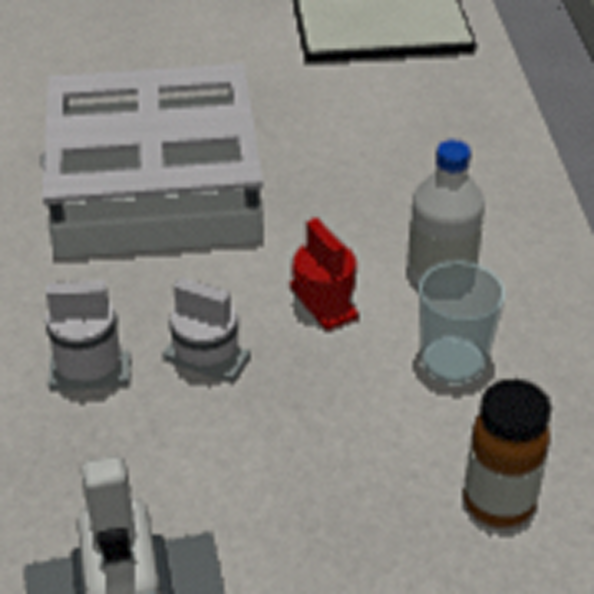

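There are two canisters: mid (top 109 mm, side 255,212, about (0.448, 0.030)) and short (top 89 mm, side 292,210, about (0.555, 0.037)). The crop confirms both are grey, and the red one (329,193) is the decoy. No tall canister shows up, and all four slots look free. Next I'll take near views with the wrist camera over the shaker, the canisters and the scanner.

```bash
cat >> h.py <<'E'
def quat(phi):  # tool down, finger line (tool y) at world angle phi
    s,c=np.sin(phi),np.cos(phi)
    return Rn.from_matrix(np.array([[-s,c,0],[c,s,0],[0,0,-1.]]).T.copy()).as_quat() if 0 else Rn.from_matrix(np.column_stack([[-s,c,0],[c,s,0],[0,0,-1]])).as_quat()
def campos(n):
    m=optics.camera_model(n)
    if n!="wrist": return -m["R"].T@m["t"]
    s=r.read_state(); return Rn.from_quat(s["eef_rot"]).apply(m["tool_from_camera"][:3,3])+s["eef_pos"]
def rect(P):
    (x,y),(w,h),a=cv2.minAreaRect((P[:,:2]*1000).astype(np.float32)); a=np.radians(a)
    if w<h: w,h,a=h,w,a+np.pi/2
    return np.array([x/1000,y/1000]),w,h,(a+np.pi/2)%np.pi-np.pi/2
def tab(n,xy,top,img=None,rad=.05):
    "tab centre, length, width, yaw of its long side; points of the upper tab only"
    p,X=cloud(n,img); q=X[np.isfinite(X[...,2])]
    q=q[(np.hypot(*(q[:,:2]-xy).T)<rad)&(q[:,2]>top-.004)&(q[:,2]<top+.006)]
    return (len(q),)+rect(q) if len(q)>8 else (len(q),)
def slots(n,img=None,lo=(.38,.15),hi=(.66,.44),zt=.08):
    c=campos(n); p,X=cloud(n,img)
    t=(zt-c[2])/(X[...,2]-c[2]); Q=c+(X-c)*t[...,None]
    m=(X[...,2]<zt-.003)&(Q[...,0]>lo[0])&(Q[...,0]<hi[0])&(Q[...,1]>lo[1])&(Q[...,1]<hi[1])
    k,l,st,_=cv2.connectedComponentsWithStats(m.astype(np.uint8),connectivity=4)
    out=[]
    for i in range(1,k):
        if st[i,4]>60:
            R=rect(Q[l==i])
            if 65<R[1]<90 and 30<R[2]<55: out.append(R)
    return out
E
python3 - <<'E'
from h import *
I={n:(lambda f:(f["p"],f["d"]))(np.load(f"/tmp/{n}0.npz")) for n in("scene","side")}
for n in I:
    print(n,"mid",tab(n,(.448,.03),.109,I[n]),"short",tab(n,(.555,.037),.089,I[n]))
    for s in slots(n,I[n]): print("  slot",s)
r.reach([.45,.28,.27],quat(np.pi/2)); r.hold(.3)
w=optics.get_image("wrist"); cv2.imwrite("pics/w1.png",w[0][:,:,::-1])
for s in slots("wrist",w): print("w slot",s)
p,X=cloud("wrist",w); q=X[np.isfinite(X[...,2])]
d=q[(np.abs(q[:,2]-.08)<.005)&(q[:,0]>.35)&(q[:,0]<.7)&(q[:,1]>.15)&(q[:,1]<.45)]; print("deck",rect(d),d[:,2].mean())
print("mid",tab("wrist",(.448,.03),.109,w),"short",tab("wrist",(.555,.037),.089,w), r.read_state()["time_s"])
r.reach([.45,-.30,.33],quat(np.pi/2)); r.hold(.3)
w=optics.get_image("wrist"); cv2.imwrite("pics/w2.png",w[0][:,:,::-1])
p,X=cloud("wrist",w); Z=X[...,2]; br=p.min(-1)
m=(br>150)&(np.abs(Z-.006)<.008)&(np.abs(X[...,1]+.40)<.1)&(np.abs(X[...,0]-.5)<.1)
k,l,st,_=cv2.connectedComponentsWithStats(m.astype(np.uint8))
for i in np.argsort(-st[1:,4])[:3]+1: print("pad?",rect(X[l==i]),X[l==i].mean(0),st[i])
g=X[np.isfinite(Z)]; g=g[(np.abs(g[:,2]-.168)<.006)&(g[:,1]>-.35)&(g[:,1]<-.1)&(np.abs(g[:,0]-.48)<.1)]; print("grip",len(g),rect(g) if len(g)>5 else 0)
b=X[(Z>.002)&(Z<.011)&(p.max(-1)<135)&(X[...,1]<-.1)&(np.abs(X[...,0]-.48)<.13)]; print("base",rect(b))
print(r.read_state()["time_s"])
E
```

```text
scene mid (39, array([0.44593869, 0.03217852]), 47.16606140136719, 14.012526512145996, np.float64(0.011665681710658626)) short (38, array([0.55447925, 0.03883054]), 49.63068771362305, 12.702082633972168, np.float64(-0.5282601064542645))
side mid (68, array([0.44695148, 0.03291557]), 47.60524368286133, 16.56976318359375, np.float64(0.01039364882341487)) short (64, array([0.5532099 , 0.03997017]), 48.73637771606445, 15.273038864135742, np.float64(-0.5101265094338601))
  slot (array([0.56217261, 0.35188608]), 76.48416900634766, 40.108699798583984, np.float64(-0.01098207738716006))
  slot (array([0.45921301, 0.34645618]), 83.4847412109375, 42.39113998413086, np.float64(-0.1101201131781222))
  slot (array([0.56333887, 0.25175162]), 79.95858001708984, 44.14697265625, np.float64(0.10140524308359611))
  slot (array([0.4642283 , 0.25073666]), 77.89962005615234, 43.47265625, np.float64(-0.10931464010642777))
w slot (array([0.45961612, 0.35275635]), 76.41551208496094, 41.37696838378906, np.float64(0.004811965384974748))
w slot (array([0.46082812, 0.25315166]), 76.43038177490234, 41.514701843261
[... 349 characters left out ...]
float64(0.011531265936717938)) 0.0807494723385507
mid (708, array([0.44531122, 0.03563625]), 49.98994445800781, 15.658517837524414, np.float64(0.004785211018992319)) short (470, array([0.55115167, 0.04297724]), 50.161800384521484, 14.229960441589355, np.float64(-0.5312590921578026)) 1.575
pad? (array([ 0.50263376, -0.40574612]), 98.92790222167969, 84.21954345703125, np.float64(0.8693105077622647)) [ 0.49960308 -0.40404156  0.00754893] [ 226  166   61   59 2500]
grip 606 (array([ 0.48012463, -0.23559576]), 64.1488265991211, 30.47475242614746, np.float64(-1.4189303978709686))
base (array([ 0.47852765, -0.45396408]), 685.9114990234375, 251.13641357421875, np.float64(-1.5495020236137593))
4.0167
```

View pics/w2.png

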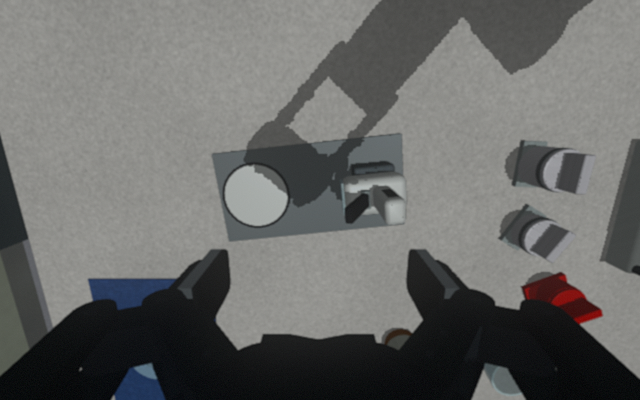

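The picture shows the pad at (256,194), partly in shadow, and the scanner's grip and trigger at (375,195). I'll fit the pad from the shadow-free fixed views and the base plate from its height.

Run:
```python
from h import *
I={n:(lambda f:(f["p"],f["d"]))(np.load(f"/tmp/{n}0.npz")) for n in("scene","side")}
def plate(n,img):
    p,X=cloud(n,img); Z=X[...,2]
    reg=(X[...,0]>.36)&(X[...,0]<.62)&(X[...,1]>-.50)&(X[...,1]<-.1)
    wh=(p.min(-1)>150 if n!="wrist" else p.min(-1)>170)&reg&(abs(Z-.006)<.008)
    z0=np.nanmedian(Z[reg&(abs(Z)<.004)])
    c=campos(n); t=(.006-c[2])/(Z-c[2]); Q=c+(X-c)*t[...,None]
    # dark plate pixels + what is inside
    dk=reg&(Z>-.003)&(Z<.012)&(p.max(-1)<120)&(p.max(-1)>50)
    for nm,m in(("white",wh),("plate",dk)):
        k,l,st,ce=cv2.connectedComponentsWithStats(cv2.morphologyEx(m.astype(np.uint8),cv2.MORPH_OPEN,np.ones((2,2))))
        for i in np.argsort(-st[1:,4])[:3]+1:
            if nm=="white":
                d=np.hypot(*(ce[i]-{"scene":(178,272),"side":(278,365),"wrist":(256,194)}[n]))
                if d>12: continue
                (cx,cy),rr=cv2.minEnclosingCircle((Q[l==i][:,:2]*1000).astype(np.float32)); print(n,nm,cx,cy,rr,rect(Q[l==i]))
            else: print(n,nm,rect(Q[l==i]),st[i,4])
    g=X[np.isfinite(Z)]; g=g[(np.abs(g[:,2]-.168)<.004)&(g[:,1]>-.30)&(g[:,1]<-.15)&(np.abs(g[:,0]-.48)<.06)]
    print(n,"z0",z0,"grip",len(g),rect(g) if len(g)>8 else g.mean(0), g.mean(0))
    g=X[(Z>.14)&(Z<.159)&reg&(p.max(-1)<70)]; print(n,"trigger",len(g),g.mean(0))
plate("scene",I["scene"]);plate("side",I["side"])
w=optics.get_image("wrist"); plate("wrist",w)
```

```text
scene white 499.4417724609375 -402.4026184082031 50.648460388183594 (array([ 0.49055707, -0.40361523]), 90.19439697265625, 83.93379211425781, np.float64(-0.8673407006619875))
scene plate (array([ 0.48647113, -0.26452982]), 63.12028884887695, 39.76676559448242, np.float64(0.15017841689919909)) 150
scene plate (array([ 0.48848553, -0.44596307]), 93.00592041015625, 26.261402130126953, np.float64(-0.2135136140749232)) 78
scene plate (array([ 0.51737421, -0.36116769]), 89.01344299316406, 21.591869354248047, np.float64(-0.41432368343405823)) 55
scene z0 -0.0002772475618735117 grip 46 (array([ 0.48122397, -0.23817731]), 62.52581024169922, 29.622522354125977, np.float64(-1.3830523415996918)) [ 0.47938085 -0.22147691  0.1662253 ]
scene trigger 34 [ 0.49049956 -0.24210644  0.14939568]
side white 499.97137451171875 -404.30804443359375 50.13749313354492 (array([ 0.50355853, -0.40093225]), 98.61407470703125, 69.35042572021484, np.float64(-0.8693945304946564))
side plate (array([ 0.49656061, -0.3172384 ]), 298.0604553222656, 148.47569274902344, np.float64(-1.4296910667030018)) 4933
side z0 -0.00032775368709908555 grip 94 (array([ 0.47871063, -0.21730276]), 26.84690284729004, 22.53952407836914, np.float64(0.04549306649187179)) [ 0.47899384 -0.21789576  0.1666109 ]
side trigger 28 [ 0.48303044 -0.26798607  0.1529054 ]
wrist plate (array([ 0.36208347, -0.34944113]), 0.0, 0.0, np.float64(0.0)) 11950
wrist plate (array([ 0.46576132, -0.37277377]), 73.1697998046875, 18.911413192749023, np.float64(0.924054646867015)) 353
wrist z0 0.0008039713207844135 grip 503 (array([ 0.47986902, -0.23500223]), 62.02601623535156, 29.4865665435791, np.float64(-1.41145686877242)) [ 0.47577463 -0.21684133  0.16781956]
wrist trigger 168 [ 0.47437785 -0.2468999   0.14963778]
```

```bash
cat >> h.py <<'E'
PAD=np.array([.4993,-.4035]); UA=1.684; U=np.array([np.cos(UA),np.sin(UA)])
SH=np.array([.5107,.3036]); SY=.011
def best(phi):  # pick phi or phi+pi with the smaller last-joint value later: nearest ik from here
    return phi
def hover_measure(xy,top,zref=0.,phi=np.pi/2):
    r.reach([xy[0],xy[1],top+.16],quat(phi)); r.hold(.3)
    t=tab("wrist",np.array(xy),top,rad=.07); print("tab",t,"q",r.read_state()["joint_positions"].round(2)); return t
def grasp(xy,yaw,top,force=60):
    phi=yaw+np.pi/2; z=top-.010+.006
    command_gripper(.05,force)
    r.reach([*xy,z+.08],quat(phi)); hit=r.move_straight([*xy,z],speed=.12,max_force=15)
    command_gripper(.0,force); s=r.read_state(); print("grasp hit",hit,"w",s["grip_width"],"F",s["grip_force"],"z",s["eef_pos"],"t",s["time_s"]); return phi
E
python3 - <<'E'
from h import *
t=hover_measure((.446,.034),.109)
if len(t)>1 and 44<t[2]<56:
    t=hover_measure(t[1],.109,phi=np.pi/2+t[4])
    grasp(t[1],t[4],.109)
    s=r.read_state(); p=s["eef_pos"]; r.move_straight([p[0],p[1],.31],speed=.2)
    s=r.read_state(); print(s["grip_width"],s["contact_force"],s["time_s"])
E
```

```text
tab (615, array([0.44483636, 0.03517381]), 49.86518478393555, 13.766650199890137, np.float64(-0.008447680135786229)) q [-0.1   0.17  1.65 -0.    1.33 -1.67]
tab (601, array([0.44475293, 0.03493094]), 48.799171447753906, 13.894487380981445, np.float64(-0.014962437952392271)) q [-0.09  0.16  1.65  0.    1.33 -1.66]
grasp hit False w 0.00010317415651202254 F 0.2723060805510613 z [0.44482468 0.03496169 0.10517367] t 8.5833
-0.0002849756701183278 [ 0.10653365 -0.18481666 -0.22327936] 9.7583
```

Run:
```python
from h import *
a=optics.get_image("side")[0]; b=optics.get_image("wrist")[0]
cv2.imwrite("pics/m1.png",np.vstack([cv2.resize(a[100:300,150:470],(512,320)),cv2.resize(b,(512,280))])[:,:,::-1])
```

```text
(no output)
```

View pics/m1.png

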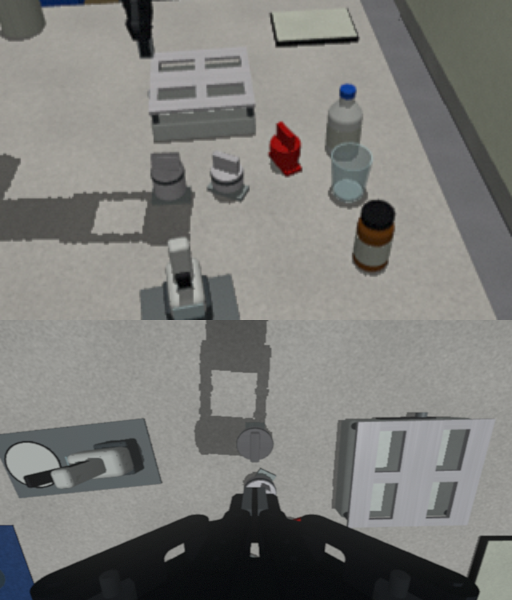

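Run:
```python
from h import *
for n in("wrist","side","scene"):
    print(n,tab(n,np.array((.44,.034)),.109,rad=.08))
    print(n,tab(n,np.array((.553,.04)),.089,rad=.06))
s=r.read_state(); print(s["eef_pos"],s["eef_rot"],r.tip_extent)
```

```text
wrist (489, array([0.44543304, 0.0348479 ]), 50.05963897705078, 13.929594039916992, np.float64(-0.037204227270352774))
wrist (33, array([0.53172137, 0.05547109]), 9.429057121276855, 7.213802814483643, np.float64(0.14934762715239214))
side (70, array([0.44701395, 0.03224669]), 47.504024505615234, 15.994845390319824, np.float64(0.028579600886076806))
side (65, array([0.55338159, 0.04030416]), 49.35295867919922, 15.587019920349121, np.float64(-0.5730200546323081))
scene (39, array([0.44585117, 0.03166144]), 49.31414794921875, 15.225829124450684, np.float64(-0.04999086261214991))
scene (42, array([0.55357275, 0.03967097]), 51.145538330078125, 13.34112548828125, np.float64(-0.5267573512301595))
[0.44476876 0.0349494  0.30978206] [ 7.49509276e-03  9.99971882e-01  1.36405003e-05 -2.40299402e-04] 0.025
```

The canister hasn't moved (all three cameras agree), yet the fingers closed to zero. I'll retry and take pictures just before and after closing.

Run:
```python
from h import *
xy=np.array([.4455,.0342]); z=.103
command_gripper(.06,60); print(r.read_state()["grip_width"])
q=quat(np.pi/2-.02)
r.reach([*xy,.19],q); r.move_straight([*xy,z],speed=.1,max_force=15)
ims=[optics.get_image("side")[0],optics.get_image("wrist")[0]]; s=r.read_state(); print(s["grip_width"],s["eef_pos"])
for w in(.03,.015,.008):
    command_gripper(w,60); s=r.read_state(); print(w,s["grip_width"],s["grip_force"],s["eef_pos"],s["contact_force"])
ims.append(optics.get_image("side")[0]);ims.append(optics.get_image("wrist")[0])
c=lambda a:cv2.resize(a[140:240,190:320],(390,300))
w=lambda a:cv2.resize(a[200:400,190:450],(390,300))
cv2.imwrite("pics/m2.png",np.vstack([np.hstack([c(ims[0]),c(ims[2])]),np.hstack([w(ims[1]),w(ims[3])])])[:,:,::-1])
```

```text
0.05996080261342117
0.06013362470070013 [0.44601669 0.0341481  0.10367568]
0.03 0.030059702932614354 0.0 [0.4455096  0.03420462 0.10303973] [0.77810999 0.04744815 0.22071388]
0.015 0.015094565377222 0.2955003362149 [0.44552684 0.03426577 0.10301293] [0.15036113 1.4542882  0.56398482]
0.008 0.010766270609621093 58.68863953510299 [0.4455762  0.03428623 0.10324207] [-1.1127415   1.00626785  5.13349343]
```

View pics/m2.png

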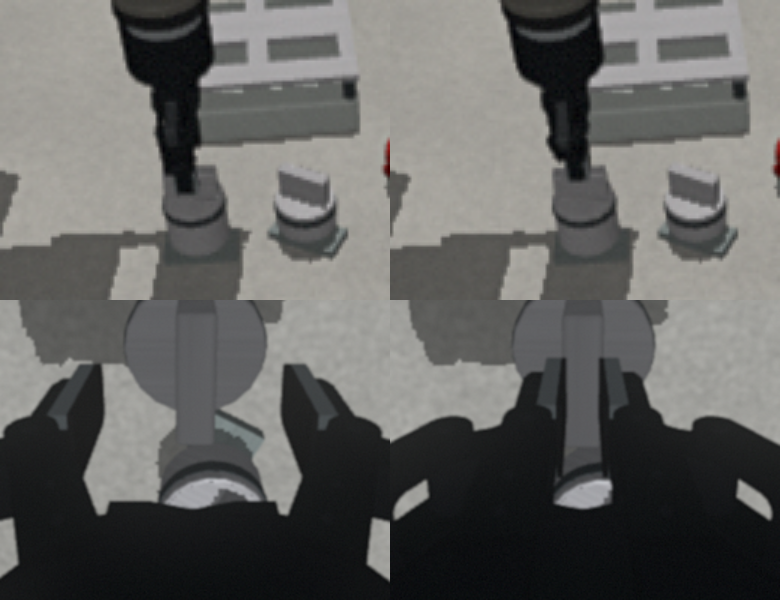

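The tab sits squarely between the pads, with a grip of 59 N. I'll lift slowly and check.

Run:
```python
from h import *
for dz in(.01,.05,.21):
    r.move_straight([.4455,.0342,.103+dz],speed=.08 if dz<.06 else .2)
    s=r.read_state(); print(s["grip_width"],s["grip_force"],s["contact_force"],s["time_s"])
a,X=cloud("wrist"); cv2.imwrite("pics/m3.png",a[:,:,::-1])
```

```text
0.011037208422644733 58.577910270541906 [-0.32711207  0.06186423 -3.13215994] 13.7083
0.010591932761449839 58.60228851204738 [ 0.20099161  0.69404715 -3.49078996] 14.3583
0.010953393810935174 58.63220265833661 [-1.16697026 -0.56240236 -3.75418578] 15.3083
```

Run:
```python
from h import *
s=r.read_state(); print("held tab vs tcp",tab("wrist",s["eef_pos"][:2],.319), s["eef_pos"])
q=quat(np.pi/2-.02)
r.reach([*PAD,.313],q)
r.move_straight([*PAD,.125],speed=.2)
hit=r.move_straight([*PAD,.104],speed=.05,max_force=8); s=r.read_state(); print("hit",hit,s["eef_pos"],s["contact_force"])
command_gripper(.04); r.move_straight([*PAD,.27],speed=.25); r.hold(.2)
w=optics.get_image("wrist"); cv2.imwrite("pics/p1.png",w[0][:,:,::-1])
for n in("wrist","side","scene"): print(n,tab(n,PAD,.115,rad=.06))
print(r.read_state()["time_s"])
```

```text
held tab vs tcp (2321, array([0.44316302, 0.03590001]), 49.60474395751953, 33.97392272949219, np.float64(0.37859697793648195)) [0.44478178 0.03426343 0.31145948]
hit True [ 0.49931082 -0.40344996  0.10796334] [0.39382382 0.34120662 0.09839466]
wrist (648, array([ 0.49970547, -0.40199896]), 49.74746322631836, 13.64864730834961, np.float64(-0.025798707269870214))
side (176, array([ 0.50169919, -0.40369318]), 47.3619384765625, 14.755056381225586, np.float64(-0.014350709850001309))
scene (66, array([ 0.50054428, -0.40401147]), 51.47380065917969, 14.243078231811523, np.float64(-0.032812142000594235))
20.0833
```

View pics/p1.png

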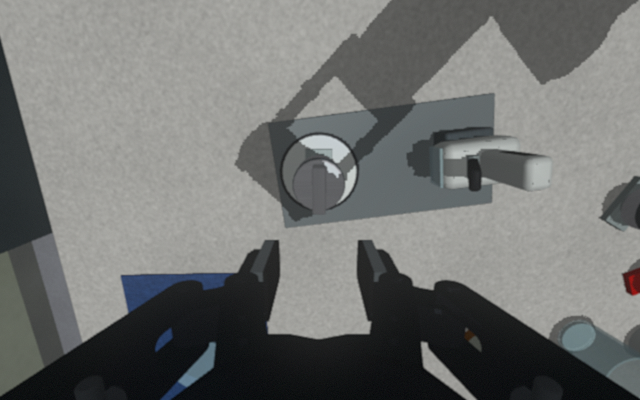

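The canister stands in the middle of the pad (about (319,170)). Now the trigger.

```bash
cat >> h.py <<'E'
def at(s): return PAD+(s+105)/1000*U
def squeeze():
    q=quat(UA); command_gripper(.085,30)
    r.reach([*at(60),.27],q); hit=r.move_straight([*at(60),.149],speed=.15,max_force=10); print("desc hit",hit)
    if hit: return
    r.move_straight([*at(72),.149],speed=.06); s=r.read_state(); print("shifted",s["contact_force"])
    for w in(.055,.046,.040,.036):
        command_gripper(w,30); s=r.read_state(); print(w,s["grip_width"],s["grip_force"],s["contact_force"].round(1))
        if s["grip_force"]>22: break
    r.hold(.5)
    p,X=cloud("side"); Z=X[...,2]; m=(Z>.14)&(Z<.165)&(abs(X[...,0]-.48)<.04)&(X[...,1]>-.3)&(X[...,1]<-.18)
    cv2.imwrite("pics/sq%d.png"%(s["time_s"]*10),p[:,:,::-1])
    command_gripper(.085); r.move_straight([*at(60),.149],speed=.1); r.move_straight([*at(60),.30],speed=.25)
    print(r.read_state()["time_s"])
def trig_free():
    for n in("side","wrist"):
        p,X=cloud(n); d=(X[...,:2]-PAD)@U*1000-105; Z=X[...,2]
        m=(Z>.141)&(Z<.147)&(abs((X[...,:2]-PAD)@np.array([U[1],-U[0]]))<.02)&(d>0)&(d<120)
        print(n,"span y at 144mm",d[m].min() if m.any() else None,d[m].max() if m.any() else None,m.sum())
E
python3 - <<'E'
from h import *
trig_free(); squeeze(); trig_free()
for n in("side","scene"): print(n,tab(n,PAD,.115,rad=.08))
E
ls pics/sq*
```

```text
side span y at 144mm None None 0
wrist span y at 144mm 35.4617123724378 90.06390996534233 160
desc hit False
shifted [-0.52635942 -0.9359176  -0.30777428]
0.055 0.05571856437030511 42.21237849444151 [-11.2   1.3  35.2]
25.2417
side span y at 144mm 32.87882164202381 74.14664427413948 26
wrist span y at 144mm 38.69052647110726 93.25591192955486 89
side (178, array([ 0.50164899, -0.40370551]), 47.289588928222656, 14.241572380065918, np.float64(-0.025490712689801853))
scene (70, array([ 0.50291855, -0.40420236]), 54.34822463989258, 14.213629722595215, np.float64(-0.03636226889172356))
pics/sq232.png
```

```bash
python3 -c "
import cv2
a=cv2.imread('pics/sq232.png')[200:310,200:330]; cv2.imwrite('pics/sqc.png',cv2.resize(a,None,fx=5,fy=5,interpolation=cv2.INTER_CUBIC))"
```

```text
(no output)
```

View pics/sqc.png

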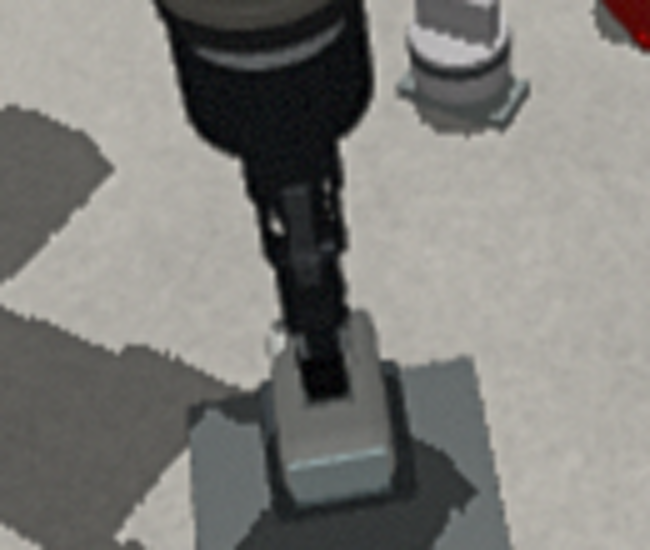

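The gripper squeeze stalled at about 55 mm with a large vertical force, so I don't trust it. A simpler way is to push the trigger into the fixed grip with the closed fingertips until the stop.

```bash
cat >> h.py <<'E'
def push():
    q=quat(UA); command_gripper(0,40)
    r.reach([*at(-5),.27],q); hit=r.move_straight([*at(-5),.150],speed=.15,max_force=10); print("desc hit",hit)
    if hit: return
    f0=r.read_state()["contact_force"]
    for i in np.arange(10,56,3):
        hit=r.move_straight([*at(i),.150],speed=.04,max_force=25); s=r.read_state()
        print(i,hit,"s %.1f"%((s["eef_pos"][:2]-PAD)@U*1000-105),"F %.1f"%((s["contact_force"]-f0)[:2]@U),(s["contact_force"]-f0).round(1))
        if hit or (s["contact_force"]-f0)[:2]@U<-16: break
    r.hold(.4); w=optics.get_image("wrist"); cv2.imwrite("pics/push%d.png"%(s["time_s"]*10),w[0][:,:,::-1])
    r.move_straight([*at(-5),.150],speed=.12); r.move_straight([*at(-5),.27],speed=.25); print(r.read_state()["time_s"])
E
python3 - <<'E'
from h import *
push(); trig_free()
E
ls pics/push*
```

```text
desc hit False
10 False s 10.1 F -0.6 [ 1.3 -0.5  0.6]
13 False s 13.1 F -0.2 [ 0.6 -0.2  0.1]
16 False s 16.1 F 0.1 [0.1 0.1 0.3]
19 False s 18.8 F -1.0 [ 0.1 -1.   2.7]
22 False s 20.6 F -5.3 [-0.  -5.3  5.7]
25 False s 22.7 F -6.3 [-0.6 -6.4  8.8]
28 False s 24.8 F -9.3 [-1.8 -9.5 13.6]
31 False s 27.1 F -10.4 [ -3.4 -10.8  17.4]
34 False s 29.5 F -11.3 [ -5.1 -12.   22.2]
37 False s 32.0 F -11.3 [ -5.5 -12.   25.5]
40 False s 34.6 F -12.4 [ -5.4 -13.1  29.9]
43 False s 37.4 F -11.5 [ -6.6 -12.3  32.3]
46 False s 40.3 F -11.5 [ -8.1 -12.5  36.4]
49 False s 43.4 F -9.9 [ -9.4 -11.   38.6]
52 False s 45.5 F -12.9 [ -9.3 -14.   38.8]
55 False s 47.5 F -15.2 [ -6.2 -16.   38.2]
33.5583
side span y at 144mm 32.384859604348804 77.57289091368912 28
wrist span y at 144mm 39.559101388317714 93.49291522472913 110
pics/push318.png
```

The vertical load grew with travel, so the lever's end is catching on a ledge of the finger linkage. I'll push higher, with only the fingertips on the lever's upper part.

```bash
sed -i 's/\.150/PZ/g; s/^def push():/def push(PZ=.172):/; s/max_force=25); s=r/max_force=20); s=r/; s/np.arange(10,56,3)/np.arange(10,50,3)/' h.py
python3 - <<'E'
from h import *
push(); trig_free()
for n in("side","scene"): print(n,tab(n,PAD,.115,rad=.08))
E
ls pics/push*
```

```text
desc hit False
10 False s 10.2 F -0.5 [-0.3 -0.5  0.1]
13 False s 13.1 F -1.1 [-0.2 -1.2 -0.7]
16 False s 16.1 F -1.4 [-0.3 -1.4 -0.5]
19 False s 19.2 F -0.3 [-0.4 -0.4  0. ]
22 False s 22.2 F -0.8 [-0.5 -0.9 -0.1]
25 False s 25.2 F -1.4 [-0.  -1.4 -0.6]
28 False s 28.2 F -1.4 [-0.4 -1.4  0. ]
31 False s 31.2 F -0.7 [-1.5 -0.8 -0.6]
34 False s 34.2 F 0.1 [-0.4  0.   0.1]
37 False s 37.2 F 0.0 [-1.3 -0.1 -0.6]
40 False s 40.2 F -0.9 [-0.7 -1.  -0.1]
43 False s 43.2 F -0.5 [ 0.2 -0.5 -0.9]
46 False s 46.2 F -0.5 [ 0.2 -0.5  0.1]
49 False s 49.2 F -0.8 [-0.1 -0.8 -0.1]
40.2917
side span y at 144mm 33.017640439351936 76.25694540164491 27
wrist span y at 144mm 38.309997408348465 94.29867402866338 127
side (177, array([ 0.50167154, -0.40366656]), 47.315181732177734, 14.57856273651123, np.float64(-0.02346937342243205))
scene (67, array([ 0.50027713, -0.40381882]), 53.81742477416992, 14.129420280456543, np.float64(-0.01768605279921598))
pics/push318.png
pics/push387.png
```

Run:
```python
from h import *
for w in(0,.04,.085):
    command_gripper(w,40); s=r.read_state(); p,X=cloud("wrist")
    T=Rn.from_quat(s["eef_rot"]).inv().apply(np.nan_to_num(X,nan=9).reshape(-1,3)-s["eef_pos"])
    m=(abs(T[:,0])<.03)&(abs(T[:,1])<.07)&(T[:,2]<.06)
    q=T[m]; print(w,"tip z max",q[:,2].max(),np.percentile(q[:,2],[90,99]),q[q[:,2]>q[:,2].max()-.004].mean(0), s["eef_pos"])
# can top heights by camera / grip top
p,X=cloud("side"); print("eef",r.read_state()["joint_positions"])
w=optics.get_image("wrist"); cv2.imwrite("pics/tip.png",w[0][150:400,150:490,::-1])
```

```text
0 tip z max -0.007569419684847723 [-0.05643602 -0.02012133] [ 0.01008748 -0.00048799 -0.00987819] [ 0.48785979 -0.30403408  0.26943078]
0.04 tip z max -0.004891126577918813 [-0.0553967  -0.01654339] [ 1.10478468e-05 -3.81974626e-04 -7.00705809e-03] [ 0.48798374 -0.30414281  0.27001748]
0.085 tip z max -0.015842983645956717 [-0.05725076 -0.02378358] [ 0.00087601 -0.00014308 -0.01830957] [ 0.48799424 -0.30414007  0.26998789]
eef [-6.90594828e-01  4.08455796e-01  1.30783241e+00 -4.02424377e-05
  1.42530067e+00 -2.37462205e+00]
```

```bash
python3 -c "
import cv2,numpy as np
a=cv2.imread('pics/push318.png')[:,100:540];b=cv2.imread('pics/push387.png')[:,100:540]
cv2.imwrite('pics/pp.png',cv2.resize(np.hstack([a,b]),(800,364)))"
```

```text
(no output)
```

View pics/pp.png

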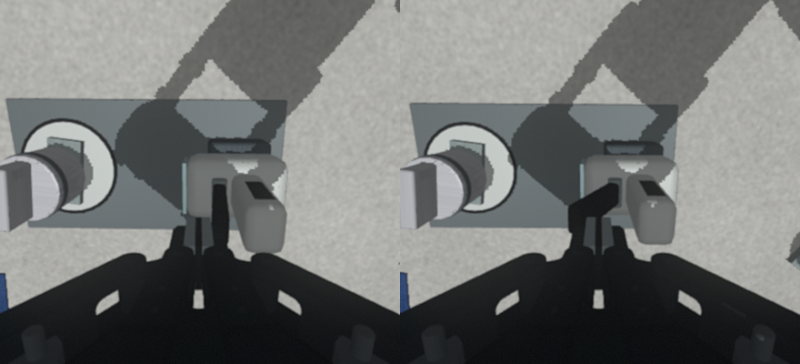

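Useful finding: the wrist depth and the two earlier grasps agree that the closed fingertips are about 5 mm behind the reported TCP, not 25 mm ahead. The earlier tries only caught the lever's top end. I'll go 30 mm deeper and push again.

```bash
python3 - <<'E'
from h import *
push(.121); trig_free()
for n in("side","scene"): print(n,tab(n,PAD,.115,rad=.08))
E
ls pics/push*
```

```text
desc hit False
10 False s 10.2 F 0.0 [0.4 0.1 0. ]
13 False s 13.1 F 0.4 [0.4 0.4 0.1]
16 False s 15.6 F -2.2 [ 0.9 -2.2  0.6]
19 False s 18.5 F -3.1 [ 0.1 -3.1  2.6]
22 False s 21.1 F -4.9 [ 0.5 -4.9  5.3]
25 False s 23.3 F -7.3 [-1.5 -7.5  9.9]
28 False s 25.6 F -7.3 [-2.5 -7.7 13.6]
31 False s 28.0 F -8.1 [-3.1 -8.5 17.5]
34 False s 30.6 F -9.0 [-5.4 -9.7 21.1]
37 False s 33.2 F -9.4 [ -5.7 -10.1  24.8]
40 False s 36.0 F -9.2 [ -6.3 -10.   28. ]
43 False s 39.0 F -9.1 [-7.  -9.9 31.3]
46 False s 40.5 F -13.9 [ -6.  -14.7  30.5]
49 False s 40.8 F -23.4 [ -6.7 -24.3  26.2]
49.675
side span y at 144mm 34.25150848616758 74.77811405849582 23
wrist span y at 144mm 37.66928805593753 90.37470384813054 121
side (174, array([ 0.52546149, -0.39818372]), 47.74416732788086, 14.82923698425293, np.float64(-0.036645229757544584))
scene (68, array([ 0.52480865, -0.39903168]), 54.45500564575195, 13.733126640319824, np.float64(-0.003519367380539151))
pics/push318.png
pics/push387.png
pics/push478.png
```

The trigger clearly reached its stop this time (force jumps at s≈40.5). However, the canister now stands 26 mm off centre, so it was knocked. I'll re-centre it and squeeze again.

```bash
cat >> h.py <<'E'
def grasp(xy,yaw,top,force=60):
    phi=yaw+np.pi/2; z=top-.031; q=quat(phi)
    command_gripper(.05,force)
    r.reach([*xy,z+.09],q); hit=r.move_straight([*xy,z],speed=.12,max_force=12); s=r.read_state()
    command_gripper(.008,force); s=r.read_state(); print("grasp hit",hit,"w %.4f F %.1f"%(s["grip_width"],s["grip_force"]),s["eef_pos"].round(4),s["time_s"]); return z-top,phi
def toolz(): return r.read_state()["eef_pos"][2]
E
python3 - <<'E'
from h import *
t=hover_measure((.525,-.3985),.115)
dz,phi=grasp(t[1],t[4],.115)
p=t[1]; r.move_straight([*p,.084+.02],speed=.15); s=r.read_state(); print("lift",s["contact_force"],s["grip_width"])
r.move_straight([*PAD,.104],quat(np.pi/2-.02),speed=.1)
hit=r.move_straight([*PAD,.080],speed=.04,max_force=6); print(hit,toolz())
command_gripper(.04); r.move_straight([*PAD,.27],speed=.25); r.hold(.1)
for n in("wrist","side"): print(n,tab(n,PAD,.115,rad=.06))
push(.130)
for n in("side","scene"): print(n,tab(n,PAD,.115,rad=.08))
E
```

```text
tab (612, array([ 0.52387671, -0.39696423]), 49.408775329589844, 13.757730484008789, np.float64(-0.0036525254350436853)) q [-0.76  0.58  1.02  0.    1.55 -2.34]
grasp hit False w 0.0129 F 59.4 [ 0.5242 -0.3971  0.0849] 53.05
lift [-0.29553071 -0.05264199 -3.938467  ] 0.013085332684757135
True 0.08462026030753708
wrist (623, array([ 0.49908218, -0.40345728]), 49.052330017089844, 13.447395324707031, np.float64(-0.01662638100147351))
side (182, array([ 0.5005545 , -0.40485645]), 49.357452392578125, 15.161386489868164, np.float64(-0.026708975730459272))
desc hit False
10 False s 10.2 F -0.0 [ 0.1 -0.  -0.8]
13 False s 13.1 F 0.1 [-0.1  0.1 -0.2]
16 False s 15.6 F -2.8 [ 1.1 -2.7 -0.6]
19 False s 18.5 F -5.1 [ 0.4 -5.1  2.5]
22 False s 21.6 F -5.0 [ 1.4 -4.8  3.1]
25 False s 24.7 F -5.6 [ 2.3 -5.3  3.3]
28 False s 27.8 F -4.9 [ 1.4 -4.8  2.8]
31 False s 30.8 F -5.7 [ 2.2 -5.5  3.8]
34 False s 33.8 F -5.3 [ 1.1 -5.2  2.8]
37 False s 36.7 F -6.7 [ 1.6 -6.6  2.5]
40 False s 39.7 F -5.3 [ 0.6 -5.3  3.3]
43 False s 40.8 F -12.1 [  1.6 -12.    1.4]
46 False s 41.2 F -22.0 [  1.3 -22.   -2.1]
62.9917
side (184, array([ 0.50045493, -0.40536374]), 49.447998046875, 14.937564849853516, np.float64(-0.04118205783254947))
scene (68, array([ 0.50030206, -0.40500974]), 51.38486099243164, 14.182007789611816, np.float64(-0.023804665403673653))
```

Clean squeeze: the stop is at s≈41 and the canister stayed centred. Now I'll load it into slot (−,+).

```bash
cat >> h.py <<'E'
def slot(i,j): c,s=np.cos(SY),np.sin(SY); return SH+np.array([[c,-s],[s,c]])@np.array([i*.05,j*.05])
def load(xy,top,sl):
    "grasp canister at pad (tab top height 'top', foot at .006), put it in slot and turn"
    t=hover_measure(xy,top); dz,phi=grasp(t[1],t[4],top)
    off=toolz()-.006; c0=r.read_state()["eef_pos"][:2]-t[1]; print("off",off,c0)
    r.move_straight([*t[1],off+.20],speed=.25); s=r.read_state(); print("lift",s["contact_force"].round(1),s["grip_width"])
    q=quat(np.pi/2+SY)
    r.reach([*sl,off+.20],q); r.move_straight([*sl,off+.088],speed=.2); r.hold(.2)
    hit=r.move_straight([*sl,off+.060],speed=.05,max_force=8); s=r.read_state(); print("insert hit",hit,"bottom",s["eef_pos"][2]-off,s["contact_force"].round(1)); return off,hit
def turn(sl,off):
    a=r.read_state()["joint_positions"].copy(); 
    for k in range(3):
        a[5]+=np.pi/6; r.movej(a); s=r.read_state(); print("turn",s["torque"].round(2),s["contact_force"].round(1),s["eef_pos"].round(4),s["grip_width"])
    hit=r.move_straight([*s["eef_pos"][:2],off+.055],speed=.03,max_force=6); print("down",hit,"bottom",toolz()-off)
    command_gripper(.04); r.hold(.1); r.move_straight([*s["eef_pos"][:2],.32],speed=.25); r.hold(.2); print(r.read_state()["time_s"])
E
python3 - <<'E'
from h import *
sl=slot(-1,1); print(sl)
off,hit=load(PAD,.115,sl); print("OFF",off)
if not hit: turn(sl,off); print(tab("wrist",sl,.167),tab("side",sl,.167),tab("scene",sl,.167))
E
```

```text
[0.46015304 0.35304699]
tab (615, array([ 0.49925992, -0.40294794]), 49.82063674926758, 13.689186096191406, np.float64(-0.005570267736009882)) q [-0.8   0.54  1.08  0.    1.52 -2.37]
grasp hit False w 0.0127 F 59.4 [ 0.4996 -0.4032  0.0849] 66.2583
off 0.07888016243453363 [ 0.00034374 -0.00026757]
lift [-1.2  0.6 -3.9] 0.01277647857158912
insert hit False bottom 0.059984291433599346 [ 0.7  0.3 -3.2]
OFF 0.07888016243453363
turn [-0.08 -0.   -0.05] [ 0.6  0.8 -3.5] [0.4604 0.3532 0.1392] 0.012795642164149383
turn [0.01 0.03 0.03] [ 0.5  0.1 -3.5] [0.4603 0.3531 0.1389] 0.01325019524838267
turn [0.   0.03 0.02] [-0.2  0.5 -3. ] [0.4603 0.3531 0.1389] 0.013153242931041073
down True bottom 0.05796509246580492
74.9583
(625, array([0.46069772, 0.35424789]), 49.10470199584961, 13.317891120910645, np.float64(-1.5637199852863928)) (36, array([0.46317685, 0.3499715 ]), 53.97811508178711, 10.576427459716797, np.float64(-1.5634402176131368)) (27, array([0.46187228, 0.35046643]), 48.72509002685547, 14.02674388885498, np.float64(-1.458654158624861))
```

The mid canister is locked: tab yaw is −1.564 rad and the top is at 167 mm, as expected. Now the short one: grasp, place on the pad, squeeze.

Run:
```python
from h import *
t0=tab("side",np.array((.553,.04)),.089,rad=.08); print(t0)
t=hover_measure(t0[1],.089); t=hover_measure(t[1],.089,phi=np.pi/2+t[4])
grasp(t[1],t[4],.089); off=toolz()
r.move_straight([*t[1],off+.20],speed=.25); s=r.read_state(); print("lift",s["contact_force"].round(1),s["grip_width"])
r.reach([*PAD,off+.20],quat(np.pi/2)); r.move_straight([*PAD,off+.025],speed=.2)
hit=r.move_straight([*PAD,off+.001],speed=.04,max_force=6); print(hit,"bottom",toolz()-off)
command_gripper(.04); r.move_straight([*PAD,.26],speed=.25); r.hold(.1)
print(tab("wrist",PAD,.095,rad=.06),tab("side",PAD,.095,rad=.06))
push(.130)
for n in("side","scene"): print(n,tab(n,PAD,.095,rad=.08))
```

```text
(65, array([0.55342169, 0.03973647]), 47.49079513549805, 14.978944778442383, np.float64(-0.5398608361626493))
tab (617, array([0.55115814, 0.04266122]), 49.65908432006836, 14.058353424072266, np.float64(-0.5317194861312498)) q [-0.07  0.38  1.41  0.    1.35 -1.64]
tab (598, array([0.55091956, 0.04280364]), 49.42893981933594, 12.946048736572266, np.float64(-0.5297992804062757)) q [-0.06  0.38  1.41  0.    1.35 -1.1 ]
grasp hit False w 0.0130 F 59.6 [0.5515 0.0429 0.0587] 80.35
lift [-0.1 -0.8 -4.3] 0.01283692413825853
True bottom 0.005766767672233504
(596, array([ 0.49865421, -0.40364478]), 49.09866714477539, 13.9551420211792, np.float64(-0.007220362347422515)) (172, array([ 0.50011124, -0.40521304]), 48.25779342651367, 14.160233497619629, np.float64(0.004411454045053942))
desc hit False
10 False s 10.2 F 1.0 [0.4 1.1 0.1]
13 False s 13.1 F 0.2 [ 1.4  0.4 -0.5]
16 False s 15.5 F -2.4 [ 0.5 -2.3  0.4]
19 False s 18.5 F -3.6 [ 0.6 -3.6  2.4]
22 False s 21.6 F -5.2 [ 1.4 -5.1  4.3]
25 False s 24.8 F -3.7 [ 1.9 -3.6  2.9]
28 False s 27.8 F -4.7 [ 1.5 -4.5  3.5]
31 False s 30.8 F -4.4 [ 1.9 -4.2  3.6]
34 False s 33.8 F -3.9 [ 1.4 -3.7  2.4]
37 False s 36.7 F -4.7 [ 0.7 -4.7  3.3]
40 False s 39.7 F -4.5 [ 1.2 -4.4  2.8]
43 False s 40.8 F -11.4 [  0.4 -11.5   2.3]
46 False s 41.2 F -21.7 [  2.7 -21.6  -1.2]
93.275
side (173, array([ 0.50007623, -0.40492245]), 48.41351318359375, 15.246947288513184, np.float64(0.003910483275388232))
scene (66, array([ 0.5011792 , -0.40541037]), 49.50358963012695, 14.236623764038086, np.float64(0.006068263255395001))
```

Run:
```python
from h import *
sl=slot(1,-1)
off,hit=load(PAD,.095,sl); print("OFF",off)
if not hit:
    turn(sl,off); print(tab("wrist",sl,.147)); print(tab("wrist",slot(-1,1),.167))
    r.reach([.40,.0,.35],quat(np.pi/2)); print(tab("side",sl,.147),tab("side",slot(-1,1),.167))
    cv2.imwrite("pics/end.png",np.vstack([optics.get_image("side")[0][90:390,100:500],optics.get_image("scene")[0][100:400,100:500]])[:,:,::-1])
```

```text
tab (596, array([ 0.49856763, -0.40360464]), 48.85763168334961, 12.994180679321289, np.float64(0.0029865798981516534)) q [-0.8   0.55  1.12  0.    1.47 -2.37]
grasp hit False w 0.0128 F 59.5 [ 0.4989 -0.4037  0.0648] 96.5417
off 0.05881840096989819 [ 0.00034827 -0.00012245]
lift [ 0.  -0.2 -3.4] 0.013014719331091154
insert hit False bottom 0.05997385814533592 [ 0.  -0.3 -3.6]
OFF 0.05881840096989819
turn [-0.03 -0.02  0.03] [-0.1  0.5 -3.3] [0.5615 0.2542 0.1191] 0.013343361369296414
turn [-0.01 -0.02 -0.02] [ 0.4 -1.  -2.9] [0.5614 0.2542 0.1189] 0.013051526627675166
turn [ 0.01 -0.01  0.07] [-0.3  0.7 -2.2] [0.5614 0.2542 0.1188] 0.013058188145750828
down True bottom 0.057996801371491984
104.9917
(579, array([0.5612699, 0.2540838]), 49.63528823852539, 13.404424667358398, np.float64(-1.5564891461048536))
(871, array([0.46077103, 0.35366125]), 48.67534255981445, 15.017903327941895, np.float64(-1.555361533530692))
(40, array([0.56457037, 0.25054713]), 49.937416076660156, 12.787148475646973, np.float64(1.5291894947684797)) (35, array([0.46331741, 0.35201093]), 50.78548812866211, 10.302329063415527, np.float64(-1.556977380514665))
```

View pics/end.png

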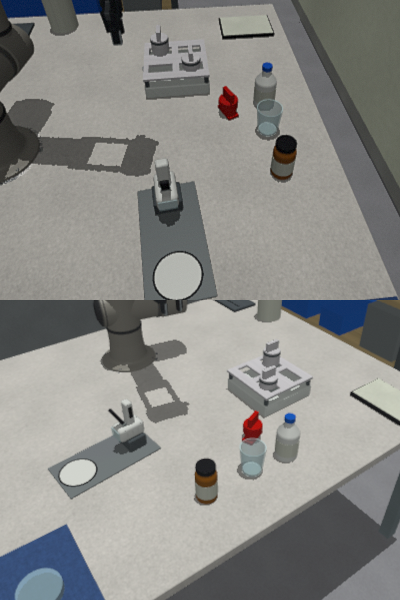

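Both canisters stand locked crosswise on the deck (top picture 160,45 and 190,60). The pad is empty, the trigger has sprung back and the bystanders haven't moved. No third canister is on the bench, so I'm handing in.

```bash
python3 -c "
from workcell import r
print(r.finish_job(), r.read_state()['time_s'])"
```

```text
the job is handed in; nothing more can be done
the job is handed in; nothing more can be done
```

Job handed in at about 106 s of 210 s: the middle canister, then the short one (no tall one was present), were each scanned and locked crosswise in the shaker; early mis-aimed trigger tries on the middle canister peaked near 40 N at the wrist (one momentary 42 N on a finger pad), and it was knocked off centre, so I re-centred it and squeezed again.

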